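# Seat the magnifier lens in its three-prong bean stand

### The arm

A 6-joint arm with a two-finger parallel gripper is mounted at the origin on the work surface. World frame = base frame: x ahead of the robot, y to its left, z up, the work surface at z = 0. Lengths are in m, angles in rad, forces in N, time in s.
With the tool pointing down it reaches from about 0.275 to 0.975 m from the base axis. Payload 8.4 kg.
Tool frame: the origin (TCP) lies on the centre line of the jaws, within the pads' length; the fingertips stand ahead of it and the grasp point (between the pads) lies 5 mm behind it (r.tcp_to_tips is the x of the fingertips in the tool frame, in m); x points along the fingers, y is the direction in which the jaws open and shut, and the axes are right-handed (so a half turn about x gives the same grasp; the last joint's range is limited). The gripper opens to 92 mm and grips with 3 to 60 N. Pads are 20 mm wide; open, the fingers measure 128 mm over their backs; the gripper's body (75 mm by 189 mm) begins 69 mm behind the grasp point.
Start: joints at [1.229, 0.353, 1.633, -0, 1.155, -0.002], TCP at [0.208, 0.589, 0.229] pointing down, gripper open.
Joint ranges: [-2.63, 2.63], [-0.92, 2.1], [0.06, 2.66], [-1.3, 4.44], [0, 2.69], [-3.02, 3.02]. Speed limits (rad/s): [2.22, 2.22, 2.79, 3.14, 3.14, 3.14].

### API

Orientations are given as a unit quaternion [w, x, y, z].
In Python, from workcell import r gives the robot as it stands. The module is installed in compiled form; this text tells all that it offers. Calls block until the motion is done:
- r.movep(position, orientation): joint-space move of the TCP to a pose.
- r.servo_line(position, velocity=0.15, rot=None): straight line of the TCP; rot=None keeps the orientation; velocity is the mean speed in m/s.
- r.goto_joints(angles): joint-space move.
- r.grip(opening): opening from 0.0 (shut) to 1.0 (fully open); the grip force is fixed at half the most; returns when the fingers have stopped.
- r.hold(seconds).
- r.solve_ik(position, orientation): joint angles nearest the present ones, or None.
- r.get_state(): the state.
- r.camera(name): name is "scene" or "top" or "wrist"; returns the picture (480x640x3 uint8, blue, green, red); there is no depth.
- r.camera_params(name): a dict with "vfov" (degrees; the focal length in pixels is half the picture's height over the tangent of half this angle, whatever the lens; pixels are square), "cx", "cy" (the principal point, pixels), "k1" (the pictures are not rectified: a ray, as slopes to the right and down, at radius r is drawn at 1 + k1 r^2 times it, then the intrinsics apply), "R" (3x3) and "t" (3): a world point X has camera coordinates R X + t. Camera axes: x right, y down, z forward; pixel columns grow to the right and rows downward; lengths in m; the calibration is good to about 2 mm. A picture is of the moment at which its call begins: read the wrist's pose just before it. camera_params takes no time and is no camera call; for the wrist camera it gives the pose at the moment of the call.
A pose or a line that the arm cannot do raises r.MotionError and nothing moves.
- r.sign_off(): hands the job in, once; it reports no verdict.
The state is a dict: "time": time; "joint_positions": joint angles; "dq": joint speeds; "effort": joint torques, N m; "position": TCP position; "orientation": TCP orientation; "contact_force": force on the tool from outside, world axes, zero at the start; "moment": the same for the moment, N m; "grip_width": opening from 0.0 (shut) to 1.0 (fully open).
Only numpy, scipy, OpenCV 4.12 (cv2) and the standard library are available. Lean on these libraries where they do the work, as an engineer would, in place of code of your own. Each camera call takes 0.05 s, during which the arm holds its last target.

### The job

Take the round magnifier lens from its cork rest and set it in the three-prong stand over the bean dish, its two upright tabs out to the stand's sides. Holding it by the tabs, press it gently down past the sprung red prong until it bears firmly on all three brass pads, then let go so that it lies level, held by all three prongs, and cannot rock. How high the stand is clamped is not known, so find the seat by feel; the glass must not be forced, and the things around must be left where they are.

Things in the scene. Friction and masses are not known exactly. Their poses are not given: they have to be found in the camera images.
- lens_center (a point): Lens: glass in a round black cell 52 mm across, 12 mm high, 0.12-0.2 kg, lying on a cork rest. Two alike upright aluminium tabs at its +y and -y sides, 22 mm wide (x), 5 mm thick, reach from the underside up to 26 mm; their flat outer faces are 54 mm apart: grip across them. Point: on the lens axis, 13 mm above the underside; z up along the axis.
- rest: Fixed round cork rest under the lens, 42 mm across, 18 mm high; origin at the centre of its underside, on the table.
- stand: Lens stand, grey base plate 8 mm thick, x -90 to +60 mm, y -48 to +48 mm. Origin on the table, under the axis on which the lens must sit. +x points to the red sprung prong; the tabs and fingers belong on its open +y and -y sides. The head is clamped at an unmeasured height: its three domed brass pads, 20 mm from the axis at 0, 130, 230 deg from +x, have their tops 62 to 86 mm above the table.
- stand_mark (a point): Point on the stand's base plate under the red prong, 45 mm along the stand's +x from its axis, 8 mm above the table. The red prong is 8 mm thick, flares outward at the top (to 38 mm above the pads) and slides out to +x on a spring, 1.5 N per mm, up to 9 mm. Its nose, 14 mm above the pads, stands 3 mm inside the seated cell's outline, and closes over the cell's top edge once the lens is down.
- stand_rod (a point): Foot of the stand's rod, 66 mm along its -x, 8 mm above the table. Two fixed steel prongs, 8 mm thick, at 130 and 230 deg from +x, bear on the seated cell's side 3 mm over the pads and lean outward up to 34 mm. Pads and prongs are slippery and sink together on a cushion spring, 4 N per mm, at most 6 mm. Passing the prongs takes up to 5 N down, a firm seat 7-10 N; over 18 N forces the glass.
- glass_cup_mid (a point): Bystander: small glass cup, 48 mm across and 50 mm high, loose; point half-way up.
- mug_mid (a point): Bystander: white mug, 76 mm across and 85 mm high, loose; point half-way up.
- bean_jar_mid (a point): Bystander: amber bean jar, 72 mm across and 110 mm high, loose; point half-way up.
- scoop_grip (a point): Bystander: steel spoon 150 mm long lying on the table; point on its handle.
- saucer_mid (a point): Bystander: white saucer, 120 mm across and 18 mm high, loose; point half-way up.
- dripper_mid (a point): Bystander: glass carafe with a dripper on it, 112 mm across and 180 mm high, standing on the scale; point 50 mm above its underside.
Not all that is in view belongs to the job. What is shaped like the stand but green is not meant. Of the things that look like the part that bears lens_center, the smaller one is meant.

How it is judged:
By the outcome, as a careful person would: the job done as asked, in the order asked, and still so for the second after the job is handed in, with the robot touching nothing.
It also fails if it takes over 42 s, if anything falls off the work surface, if the arm or the gripper's body presses on something with over 40 N, if the wrist force passes 120 N, or if a joint passes its speed limit or range.

## Working session

There is one attempt and no reset: what is moved stays moved. The work goes in short steps, each a Python script; the robot and the scene stay as the last script left them, time stands still between calls to the robot, and variables do not carry over. Pictures are saved under pics/ and viewed, and the job is handed in when it is done.

```bash
mkdir -p pics; ls
python3 - <<'E'
from workcell import r
import cv2
for n in ["scene","top","wrist"]:
    p=r.camera_params(n); print(n,p)
    cv2.imwrite(f"pics/{n}0.png",r.camera(n))
s=r.get_state(); print(s, r.tcp_to_tips)
E
```

```text
pics
scene {'vfov': 42.01429222687501, 'cx': 312.8382770898029, 'cy': 233.92519228873192, 'k1': -0.1024214162764063, 'R': array([[ 0.86815791,  0.49627796,  0.00316585],
       [ 0.4147939 , -0.72208284, -0.55366271],
       [-0.27248459,  0.48197984, -0.832735  ]]), 't': array([-0.43922185, -0.17807777,  1.68658927])}
top {'vfov': 45.3942910796918, 'cx': 312.6803136865864, 'cy': 252.38683416615203, 'k1': -0.12185237630589879, 'R': array([[-0.01983105, -0.9997377 , -0.01145724],
       [-0.98632664,  0.02143765, -0.16340191],
       [ 0.16360466,  0.00806015, -0.98649306]]), 't': array([0.01227422, 0.53870113, 1.45604442])}
wrist {'vfov': 68.11818214237678, 'cx': 320.41744146533483, 'cy': 237.62789073353602, 'k1': -0.06811797525237186, 'R': array([[ 0.33316687,  0.94286671, -0.00148388],
       [ 0.90436492, -0.31911613,  0.28335313],
       [ 0.2666907 , -0.09574584, -0.9590145 ]]), 't': array([-0.62434387, -0.03268425,  0.39241075])}
{'time': 0.15, 'joint_positions': array([ 1.22861477e+00,  3.53525878e-01,  1.63394365e+00, -8.19316095e-06,
        1.15523962e+00, -2.41372023e-03]), 'dq': array([ 1.95734543e-03, -1.35916232e-03, -2.38752342e-03, -9.39622969e-04,
       -3.97766759e-05,  6.16993149e-04]), 'effort': array([ 5.76053008e-04, -5.94208181e+01, -3.34469748e+01,  6.97735674e-02,
        2.02665356e-02, -1.86159167e-05]), 'position': array([0.20817852, 0.58891641, 0.22802157]), 'orientation': array([ 0.69686258,  0.11915856,  0.69699271, -0.11993726]), 'contact_force': array([ 0.09735837, -0.60392002, -0.77319029]), 'moment': array([-0.0095411 ,  0.02021779, -0.01936425]), 'grip_width': 1.0020941153015401} 0.014
```

View pics/scene0.png

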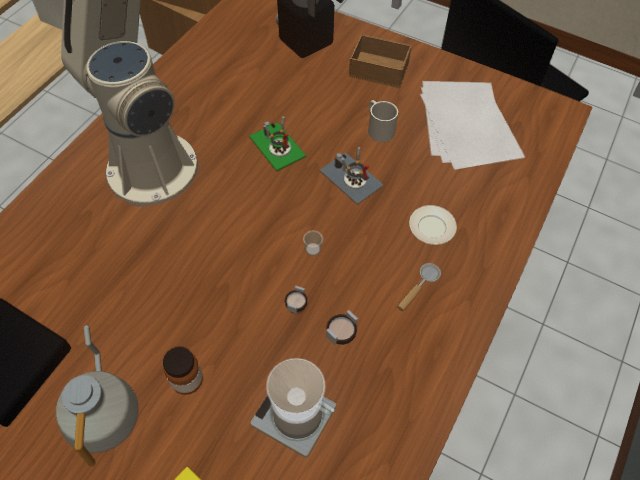

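View pics/top0.png

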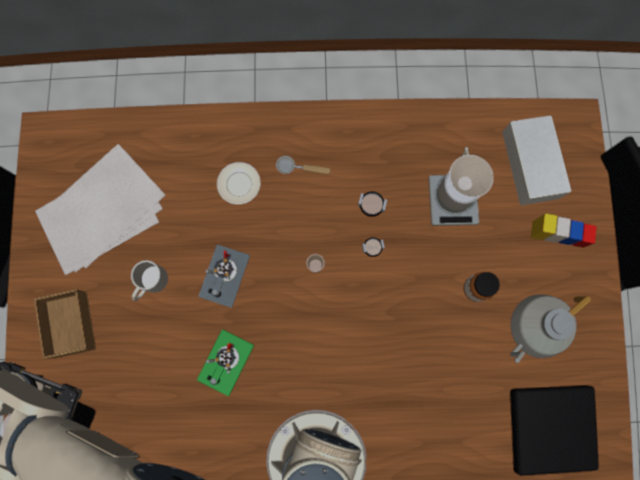

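View pics/wrist0.png

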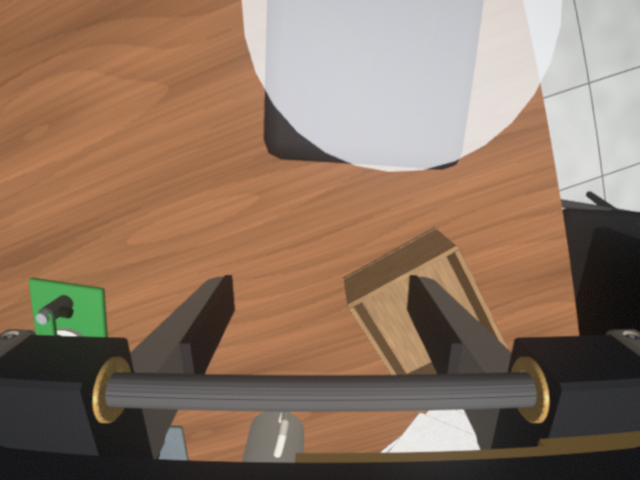

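The smaller lens is at top pixel (373,246) and the grey stand at (224,272). The larger lens (372,204) and the green stand are decoys. Next I'll compute rough positions.

```bash
cat > h.py <<'E'
import numpy as np, cv2
def K(p,h=480):
    f=h/2/np.tan(np.radians(p['vfov'])/2)
    return np.array([[f,0,p['cx']],[0,f,p['cy']],[0,0,1.]]), np.array([p['k1'],0,0,0.])
def ray(p,uv):
    k,d=K(p); n=cv2.undistortPoints(np.array(uv,float).reshape(-1,1,2),k,d).reshape(-1,2)
    R=np.array(p['R']);t=np.array(p['t'])
    D=np.c_[n,np.ones(len(n))]@R
    return -R.T@t, D/np.linalg.norm(D,axis=1)[:,None]
def plane(p,uv,z):
    o,D=ray(p,uv); return o+D*((z-o[2])/D[:,2])[:,None]
def proj(p,X):
    k,d=K(p); return cv2.projectPoints(np.array(X,float).reshape(-1,1,3),cv2.Rodrigues(np.array(p['R']))[0],np.array(p['t']),k,d)[0].reshape(-1,2)
E
python3 - <<'E'
from h import *
from workcell import r
p=r.camera_params('top')
for n,uv,z in [('lens',(373,246),.03),('big',(372,204),.03),('stand base',(224,275),.008),('cup',(315,263),.025),('red?',(227,255),.09)]:
    print(n,plane(p,[uv],z))
a=cv2.imread('pics/top0.png'); s=cv2.imread('pics/scene0.png')
A=cv2.resize(a[225:315,190:260],None,fx=6,fy=6,interpolation=cv2.INTER_CUBIC)
B=cv2.resize(s[140:210,310:390],None,fx=6,fy=6,interpolation=cv2.INTER_CUBIC)
C=np.zeros((540,800,3),np.uint8);A=A[:540,:400];C[:A.shape[0],:A.shape[1]]=A; B=B[:,:400];C[:B.shape[0],400:400+B.shape[1]]=B
cv2.imwrite('pics/crop1.png',C)
g=cv2.cvtColor(a,cv2.COLOR_BGR2HSV)
m=((g[...,1]<110)&(g[...,0]>90)&(g[...,0]<130)).astype(np.uint8)[235:315,190:260]*255
n,l,st,c=cv2.connectedComponentsWithStats(m);i=1+np.argmax(st[1:,4]);print(st[i])
cn=max(cv2.findContours((l==i).astype(np.uint8),0,2)[0],key=cv2.contourArea)+[190,235]
bx=cv2.boxPoints(cv2.minAreaRect(cn));W=plane(p,bx,.008);print(bx,W,np.linalg.norm(W-np.roll(W,1,0),axis=1))
E
```

```text
lens [[ 0.55488045 -0.15868931  0.03      ]]
big [[ 0.66920119 -0.16037553  0.03      ]]
stand base [[0.48873133 0.23975245 0.008     ]]
cup [[ 0.51351605 -0.00432309  0.025     ]]
red? [[0.52927431 0.21874685 0.09      ]]
[   9   10   50   62 1547]
[[198.68828 295.68915]
 [217.06618 244.00128]
 [248.96666 255.34369]
 [230.58876 307.03156]] [[0.43445331 0.30763472 0.008     ]
 [0.57342994 0.25904766 0.008     ]
 [0.54054665 0.17253514 0.008     ]
 [0.40277997 0.22190072 0.008     ]] [0.09139758 0.14722502 0.09255121 0.14634418]
```

View pics/crop1.png

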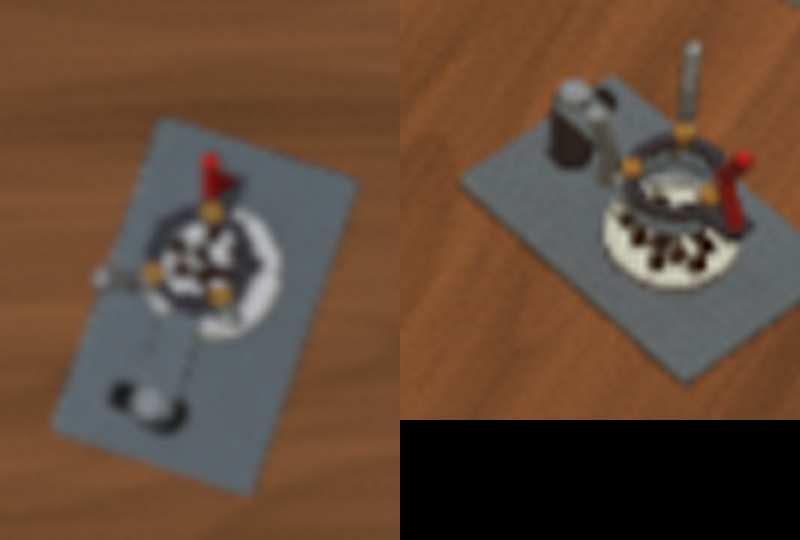

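```bash
cat >> h.py <<'E'
from scipy.spatial.transform import Rotation as Ro
def Rdown(a):
    c,s=np.cos(a),np.sin(a)
    return np.array([[0,c,s],[0,s,-c],[-1,0,0.]])
def quat(a):
    q=Ro.from_matrix(Rdown(a)).as_quat(); return np.array([q[3],q[0],q[1],q[2]])
def RQ(q): return Ro.from_quat([q[1],q[2],q[3],q[0]]).as_matrix()
E
python3 - <<'E'
from h import *
from workcell import r
s=r.get_state(); T=RQ(s['orientation']); p=r.camera_params('wrist')
R=np.array(p['R']); C=-R.T@p['t']
print(T.round(3)); ct=T.T@(C-s['position']); Rt=R@T
print('cam in tool',ct,'\n',Rt.round(3)); np.savez('wc.npz',ct=ct,Rt=Rt)
print('tool y yaw',np.degrees(np.arctan2(T[1,1],T[0,1])))
# candidates
for name,X,yaws in [('lens',[.555,-.159,.03],(90,-90)),('stand',[.502,.235,.08],(70.5,-109.5))]:
  for y in yaws:
    a=np.radians(y);Td=Rdown(a)
    # tcp such that X lies on cam ray of pixel (320,200) at tcp z=.22
    k,d=K(p); 
    Rw=Rt@Td.T; o,D=ray(dict(p,R=Rw,t=[0,0,0]),[(320,230)])
    camz=.26+(Td@ct)[2]; cam=np.array(X)-D[0]*((X[2]-camz)/D[0][2])*1
    cam=np.array(X)+D[0]*((camz-X[2])/D[0][2]); tcp=cam-Td@ct
    print(name,y,tcp.round(3),r.solve_ik(tcp,quat(a)), r.solve_ik([X[0],X[1],.15],quat(a)))
a=cv2.imread('pics/top0.png')
cv2.imwrite('pics/crop2.png',cv2.resize(a[185:265,340:405],None,fx=7,fy=7,interpolation=cv2.INTER_CUBIC))
E
```

```text
[[-0.     0.333  0.943]
 [-0.001  0.943 -0.333]
 [-1.    -0.001  0.   ]]
cam in tool [-1.56733530e-01  1.42472260e-04 -7.99227134e-02] 
 [[ 0.     1.    -0.   ]
 [-0.283  0.     0.959]
 [ 0.959 -0.     0.283]]
tool y yaw 70.5329267975193
lens 90 [ 0.53  -0.159  0.26 ] [-2.93682894e-01  2.11175103e-01  1.75433496e+00 -4.44089210e-16
  1.17608259e+00 -1.86447922e+00] [-2.81611620e-01  3.66791336e-01  1.80808955e+00 -4.44089210e-16
  9.66711765e-01 -1.85240795e+00]
lens -90 [ 0.58  -0.159  0.26 ] [-2.70522356e-01  2.89275268e-01  1.65108962e+00 -4.44089210e-16
  1.20122776e+00  1.30027397e+00] [-2.81611620e-01  3.66791336e-01  1.80808955e+00 -4.44089210e-16
  9.66711765e-01  1.28918471e+00]
stand 70.5 [0.491 0.239 0.26 ] [ 4.50600934e-01  2.00442388e-01  1.76794237e+00 -4.44089210e-16
  1.17320789e+00 -7.79856189e-01] [ 4.35119864e-01  3.34254934e-01  1.85774467e+00 -4.44089210e-16
  9.49593046e-01 -7.95337258e-01]
stand -109.5 [0.513 0.231 0.26 ] [ 4.20087655e-01  2.26590672e-01  1.73454115e+00 -4.44089210e-16
  1.18046084e+00  2.33122319e+00] [ 4.35119864e-01  3.34254934e-01  1.85774467e+00 -4.44089210e-16
  9.49593046e-01  2.34625540e+00]
```

View pics/crop2.png

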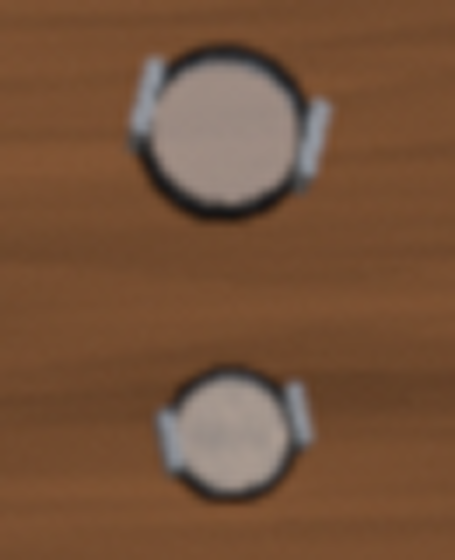

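```bash
cat >> h.py <<'E'
w=np.load('wc.npz')
def viewpose(p,X,a,z,uv=(320,180)):
    Td=Rdown(a); Rw=w['Rt']@Td.T; o,D=ray(dict(p,R=Rw,t=[0,0,0]),[uv])
    camz=z+(Td@w['ct'])[2]; cam=np.array(X)+D[0]*((camz-X[2])/D[0][2]); return cam-Td@w['ct']
def snap(r,name,cam='wrist'):
    import pickle
    p=r.camera_params(cam); im=r.camera(cam); cv2.imwrite(f'pics/{name}.png',im); pickle.dump(p,open(f'pics/{name}.pkl','wb')); return p,im
E
python3 - <<'E'
from h import *
from workcell import r
p=r.camera_params('wrist')
a=np.radians(70.5); t=viewpose(p,[.502,.235,.08],a,.24,(320,170)); print(t)
r.movep(t,quat(a)); print(r.get_state()['time']); snap(r,'w1')
a=np.radians(102); t=viewpose(p,[.555,-.159,.03],a,.24,(320,190)); print(t)
r.movep(t,quat(a)); print(r.get_state()['time']); snap(r,'w2'); snap(r,'top1','top'); snap(r,'scene1','scene')
E
```

```text
[0.54790011 0.21904492 0.24      ]
1.975
[ 0.57750566 -0.15385535  0.24      ]
3.425
```

View pics/w1.png

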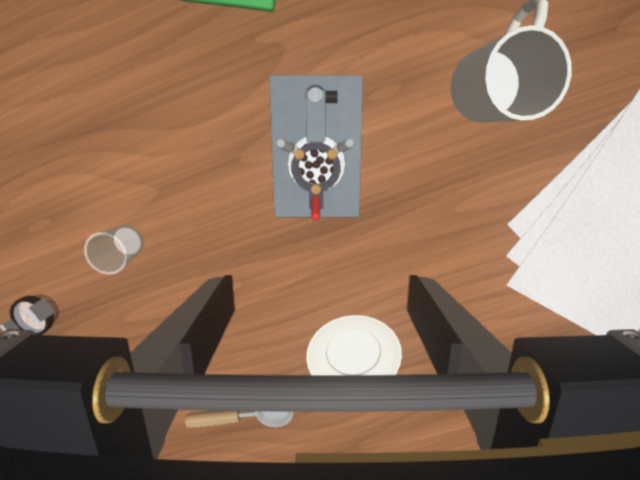

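View pics/w2.png

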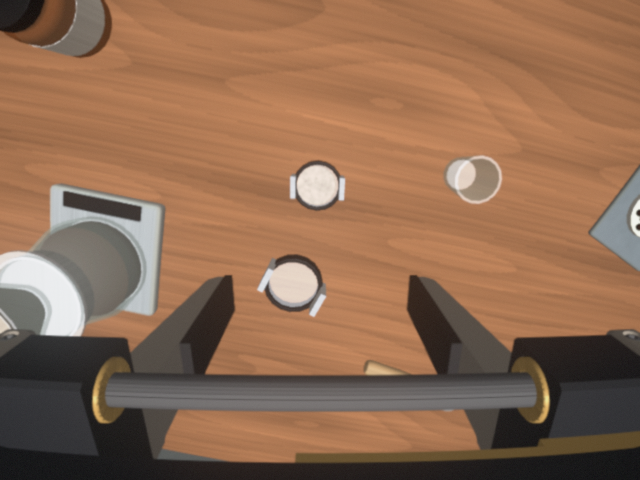

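Run:
```python
from h import *
import pickle
L=lambda n:(pickle.load(open(f'pics/{n}.pkl','rb')),cv2.imread(f'pics/{n}.png'))
# lens
p,im=L('w2'); hsv=cv2.cvtColor(im,cv2.COLOR_BGR2HSV)
x0,y0=275,145; sub=hsv[y0:230,x0:365]
m=((sub[...,0]>95)&(sub[...,0]<135)&(sub[...,2]>120)).astype(np.uint8)
n,l,st,c=cv2.connectedComponentsWithStats(m)
for i in range(1,n):
  if st[i,4]>15: print('tab',st[i],c[i]+[x0,y0], plane(p,[c[i]+[x0,y0]],.044))
dark=(sub[...,2]<70).astype(np.uint8)
cn=max(cv2.findContours(dark,0,1)[0],key=cv2.contourArea).reshape(-1,2)+[x0,y0]
(cx,cy),rad=cv2.minEnclosingCircle(cn.astype(np.float32)); print('cell',cx,cy,rad)
W=plane(p,cn,.030)
A=np.c_[2*W[:,:2],np.ones(len(W))]; s=np.linalg.lstsq(A,(W[:,:2]**2).sum(1),rcond=None)[0]; print('cell fit',s[:2],np.sqrt(s[2]+s[0]**2+s[1]**2))
glass=((sub[...,2]>130)&(sub[...,0]<25)&(sub[...,1]<80)).astype(np.uint8)
n,l,st,c=cv2.connectedComponentsWithStats(glass);i=1+np.argmax(st[1:,4]); print('glass',st[i],plane(p,[c[i]+[x0,y0]],.027))
# stand
p,im=L('w1'); hsv=cv2.cvtColor(im,cv2.COLOR_BGR2HSV)
x0,y0=255,60; sub=hsv[y0:230,x0:380]
m=((sub[...,0]>90)&(sub[...,0]<125)&(sub[...,1]>20)&(sub[...,2]<140)).astype(np.uint8)
n,l,st,c=cv2.connectedComponentsWithStats(m);i=1+np.argmax(st[1:,4])
cn=max(cv2.findContours((l==i).astype(np.uint8),0,2)[0],key=cv2.contourArea).reshape(-1,2)+[x0,y0]
W=plane(p,cn,.008); ((mx,my),sz,ang)=cv2.minAreaRect((W[:,:2]*1000).astype(np.float32)); print('base',mx,my,sz,ang)
m=((sub[...,0]>8)&(sub[...,0]<25)&(sub[...,1]>120)&(sub[...,2]>130)).astype(np.uint8); m[:,:16]=0;m[:,107:]=0;m[:16]=0;m[156:]=0
n,l,st,c=cv2.connectedComponentsWithStats(m)
for i in range(1,n): print('pad',st[i],c[i]+[x0,y0])
cv2.imwrite('pics/crop3.png',cv2.resize(im[60:230,255:380],None,fx=3.5,fy=3.5,interpolation=cv2.INTER_CUBIC))
p,im=L('w2');cv2.imwrite('pics/crop4.png',cv2.resize(im[145:230,275:365],None,fx=6,fy=6,interpolation=cv2.INTER_CUBIC))
```

```text
tab [16 32  4 20 79] [292.51898734 186.62025316] [[ 0.55546095 -0.18608771  0.044     ]]
tab [64 33  5 22 78] [340.93589744 188.44871795] [[ 0.54722222 -0.13853969  0.044     ]]Traceback (most recent call last):
  File "<stdin>", line 12, in <module>
ValueError: max() iterable argument is empty
```

```bash
cat > an.py <<'E'
from h import *
import pickle
L=lambda n:(pickle.load(open(f'pics/{n}.pkl','rb')),cv2.imread(f'pics/{n}.png'))
p,im=L('w2');cv2.imwrite('pics/crop4.png',cv2.resize(im[145:230,275:365],None,fx=6,fy=6,interpolation=cv2.INTER_CUBIC))
hsv=cv2.cvtColor(im,cv2.COLOR_BGR2HSV)
x0,y0=275,145; sub=hsv[y0:230,x0:365]
print(sub[20:70:1,42,2])
dark=(sub[...,2]<85).astype(np.uint8)
cn=max(cv2.findContours(dark,0,1)[0],key=cv2.contourArea).reshape(-1,2)+[x0,y0]
W=plane(p,cn,.030)
A=np.c_[2*W[:,:2],np.ones(len(W))]; s=np.linalg.lstsq(A,(W[:,:2]**2).sum(1),rcond=None)[0]; print('cell fit',s[:2],np.sqrt(s[2]+s[0]**2+s[1]**2))
p,im=L('w1'); hsv=cv2.cvtColor(im,cv2.COLOR_BGR2HSV)
cv2.imwrite('pics/crop3.png',cv2.resize(im[60:230,255:380],None,fx=3.5,fy=3.5,interpolation=cv2.INTER_CUBIC))
x0,y0=255,60; sub=hsv[y0:230,x0:380]
m=((sub[...,0]>90)&(sub[...,0]<125)&(sub[...,1]>20)&(sub[...,2]<150)).astype(np.uint8)
n,l,st,c=cv2.connectedComponentsWithStats(m);i=1+np.argmax(st[1:,4])
cn=max(cv2.findContours((l==i).astype(np.uint8),0,2)[0],key=cv2.contourArea).reshape(-1,2)+[x0,y0]
W=plane(p,cn,.008); ((mx,my),sz,ang)=cv2.minAreaRect((W[:,:2]*1000).astype(np.float32)); print('base',mx,my,sz,ang)
m=((sub[...,0]>8)&(sub[...,0]<25)&(sub[...,1]>110)&(sub[...,2]>120)).astype(np.uint8); m[:,:20]=0;m[:,103:]=0;m[:18]=0;m[154:]=0
n,l,st,c=cv2.connectedComponentsWithStats(m)
for i in range(1,n): print('pad',st[i],c[i]+[x0,y0])
E
python3 an.py
```

```text
[183 225 238 240 240 239 238 237 236 236 238 239 237 233 234 234 232 230
 231 231 232 232 229 229 230 233 237 238 237 237 238 239 239 238 236 236
 237 237 235 223 188 135  94  82  87 116 153 165 165 165]
cell fit [ 0.55209513 -0.16223686] 0.023240054473959538
base 440.6451416015625 229.6211395263672 (46.063453674316406, 63.878475189208984) 70.57485961914062
pad [40 90  9  9 71] [299.09859155 154.09859155]
pad [73 90  9 10 70] [331.51428571 154.22857143]
pad [ 56 125  10   9  73] [315.53424658 188.94520548]
```

```bash
ls pics
```

```text
crop1.png
crop2.png
crop3.png
crop4.png
scene0.png
scene1.pkl
scene1.png
top0.png
top1.pkl
top1.png
w1.pkl
w1.png
w2.pkl
w2.png
wrist0.png
```

View pics/crop3.png

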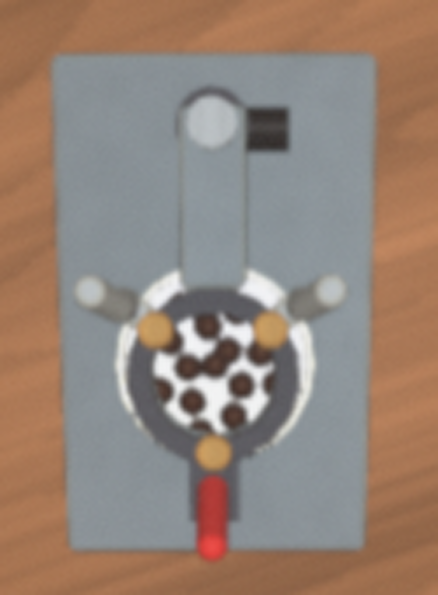

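View pics/crop4.png

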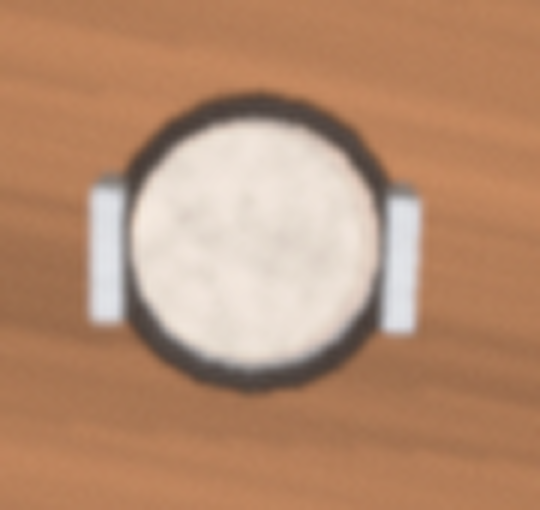

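Run:
```python
from h import *
import pickle
from scipy.optimize import least_squares
L=lambda n:(pickle.load(open(f'pics/{n}.pkl','rb')),cv2.imread(f'pics/{n}.png'))
p,im=L('w1')
bx=np.array([(54,56),(376,56),(364,548),(71,548)])/3.5+[254.6,59.6]
W=plane(p,bx,.008)[:,:2]
loc=np.array([(-90,-48),(-90,48),(60,48),(60,-48)])/1000.
def f(q,loc,W):
    c,s=np.cos(q[2]),np.sin(q[2]); return (loc@np.array([[c,s],[-s,c]])+q[:2]-W).ravel()
for lo in (loc,loc[[1,0,3,2]]):
    o=least_squares(f,[.5,.23,-.34],args=(lo,W)); print('base',o.x[:2],np.degrees(o.x[2]),o.cost**.5*1000, (o.fun*1000).round(1))
px=np.array([(299.1,154.1),(331.5,154.2),(315.5,188.9)])
# which is 130?
def pads(q):
    a=q[2]+np.radians([A,B,0]); return np.c_[q[0]+.02*np.cos(a),q[1]+.02*np.sin(a),np.full(3,q[3])]
for A,B in ((130,230),(230,130)):
    o=least_squares(lambda q:(proj(p,pads(q))-px).ravel(),[.5,.235,-.34,.074]); print('pads',A,o.x[:2],np.degrees(o.x[2]),o.x[3],o.fun.round(2))
for h in (.062,.074,.086): 
    A,B=(130,230); 
    print(h,plane(p,px,h)[:,:2].round(4).tolist())
# top view & scene view of pads
for n in ('top1','scene1'):
    p2,i2=L(n); u=proj(p2,[o.x[0],o.x[1],.075])[0].astype(int); c=i2[u[1]-35:u[1]+35,u[0]-40:u[0]+40]
    cv2.imwrite(f'pics/c_{n}.png',cv2.resize(c,None,fx=7,fy=7,interpolation=cv2.INTER_CUBIC)); print(n,u)
```

```text
base [0.50009464 0.23221454] -19.350475423533265 2.43952434127469 [-1.5 -0.5 -1.   1.6  1.5  0.5  1.  -1.5]
base [0.50010799 0.23225272] -19.195977152337363 134.31884535525805 [ 30.1  89.9 -32.8 -89.3 -30.1 -90.   32.8  89.3]
pads 130 [0.5985923  0.17798289] -17.859276233041417 -1.2149336953337697 [ 19.61   9.04 -19.64   9.13   0.02 -18.26]
pads 230 [0.50065564 0.23147533] -19.448234190171558 0.05483960998723195 [-0.03  0.08  0.08 -0.03 -0.05 -0.06]
0.062 [[0.4831, 0.2219], [0.4932, 0.25], [0.5186, 0.2253]]
0.074 [[0.4827, 0.2228], [0.4924, 0.2499], [0.5169, 0.2261]]
0.086 [[0.4824, 0.2237], [0.4917, 0.2498], [0.5153, 0.2268]]
top1 [222 267]
scene1 [355 164]
```

```bash
cat > lensfit.py <<'E'
from h import *
def lensfit(p,im,guess,h0=.018):
    # guess: lens xy; h0: underside height
    u=proj(p,[*guess,h0+.02])[0].astype(int); x0,y0=u-45
    sub=cv2.cvtColor(im[y0:y0+90,x0:x0+90],cv2.COLOR_BGR2HSV)
    m=((sub[...,0]>95)&(sub[...,0]<135)&(sub[...,2]>150)).astype(np.uint8)
    n,l,st,c=cv2.connectedComponentsWithStats(m)
    idx=sorted(range(1,n),key=lambda i:-st[i,4])[:2]
    W=plane(p,[c[i]+[x0,y0] for i in idx],h0+.026)
    W=W[np.argsort(-W[:,1])]
    d=W[0]-W[1]
    dark=(sub[...,2]<100).astype(np.uint8)
    gl=((sub[...,2]>175)&(sub[...,1]<60)&(m==0)).astype(np.uint8)
    n,l,st2,c2=cv2.connectedComponentsWithStats(gl);j=1+np.argmax(st2[1:,4])
    return W[:,:2].mean(0),np.degrees(np.arctan2(d[1],d[0])),np.linalg.norm(d),st[idx],plane(p,[c2[j]+[x0,y0]],h0+.011)[0,:2],st2[j]
E
python3 - <<'E'
from lensfit import *
from workcell import r
import pickle
p=pickle.load(open('pics/w2.pkl','rb')); print(lensfit(p,cv2.imread('pics/w2.png'),(.551,-.162)))
a=np.radians(99.8); t=viewpose(p,[.5515,-.1623,.035],a,.15,(320,190)); print(t)
r.servo_line(t,velocity=.12,rot=quat(a)); p,im=snap(r,'w3'); print(r.get_state()['time'])
print(lensfit(p,im,(.551,-.162)))
E
```

```text
(array([ 0.55134158, -0.1623137 ]), np.float64(99.83014317908764), np.float64(0.04825651239068809), array([[19, 36,  4, 20, 79],
       [67, 37,  5, 22, 78]], dtype=int32), array([ 0.55088105, -0.16231775]), array([  25,   24,   41,   41, 1313], dtype=int32))
[ 0.5887174  -0.15564343  0.15      ]
4.5333
(array([ 0.55162596, -0.16219295]), np.float64(100.94057589573477), np.float64(0.04830657922311706), array([[ 10,  34,   6,  28, 152],
       [ 74,  33,   7,  28, 140]], dtype=int32), array([ 0.55082302, -0.16236994]), array([  18,   17,   54,   53, 2251], dtype=int32))
```

View pics/w3.png

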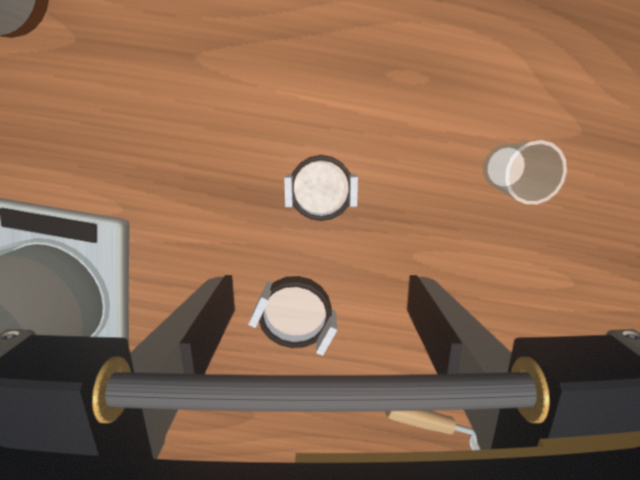

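Run:
```python
from h import *
from workcell import r
a=np.radians(100.4); q=quat(a); L=np.array([.5515,-.1623])
r.movep([*L,.10],q); r.servo_line([*L,.029],velocity=.1); s=r.get_state(); print(s['time'],s['position'],s['contact_force'])
r.grip(0.45); s=r.get_state(); print(s['time'],s['grip_width'],s['contact_force'],s['moment'])
r.servo_line([*L,.15],velocity=.12); r.hold(.2); s=r.get_state(); print(s['time'],s['grip_width'],s['position'],s['contact_force'],s['moment'])
snap(r,'w4');snap(r,'scene2','scene')
```

```text
5.75 [ 0.55200263 -0.16239178  0.02945053] [0.58644363 0.47595657 0.13986504]
6.4083 0.5811124672113278 [ 0.60938582 -0.00605795  2.61941383] [0.04314699 0.08820143 0.04476552]
7.7667 0.5835749550506228 [ 0.55115213 -0.16217976  0.14928918] [-1.01890599  0.44354661 -1.50537577] [0.02851888 0.02363648 0.04562229]
```

View pics/w4.png

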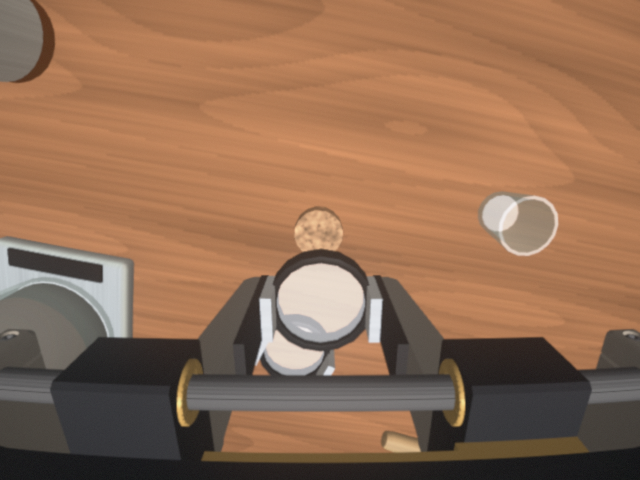

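View pics/scene2.png

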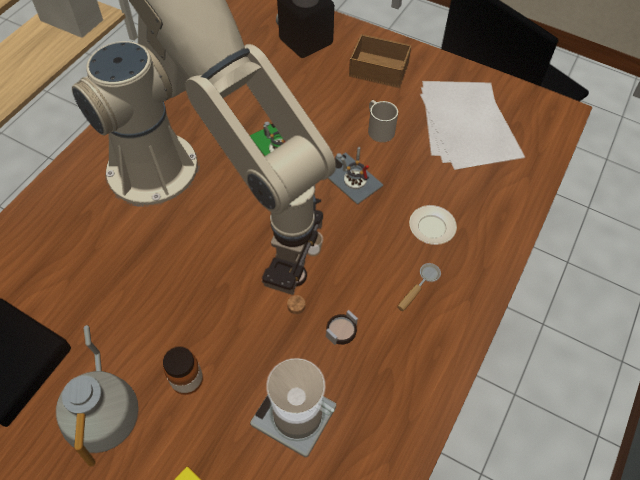

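Run:
```python
from h import *
from workcell import r
import pickle
p=pickle.load(open('pics/w4.pkl','rb')); im=cv2.imread('pics/w4.png')
sub=cv2.cvtColor(im[235:372,255:400],cv2.COLOR_BGR2HSV)
m=((sub[...,0]>95)&(sub[...,0]<135)&(sub[...,2]>140)).astype(np.uint8)
n,l,st,c=cv2.connectedComponentsWithStats(m)
for i in range(1,n):
  if st[i,4]>60: print(st[i],c[i]+[255,235])
pos=np.array([.5515,-.1623,.15]); T=Rdown(np.radians(100.4))
# ring: outer edge points by eye: top (320,249), left (272,300) right (369,300), bottom (320,350)
for uv,z in [((320,300),.151),((320,298),.150)]: print('ring ctr tool', (T.T@(plane(p,[uv],z)[0]-pos))*1000)
for uv in [(320,249),(320,350),(273,300),(368,300)]: print((T.T@(plane(p,[uv],.151)[0]-pos))*1000)
cv2.imwrite('pics/c5.png',cv2.resize(im[235:375,250:400],None,fx=5,fy=4.2,interpolation=cv2.INTER_CUBIC))
a=np.radians(70.65); q=quat(a); t=viewpose(p,[.5005,.232,.075],a,.19,(320,165)); print(t)
r.movep(t,q); r.hold(.15); p,im=snap(r,'w5'); s=r.get_state(); print(s['time'],s['position'],s['contact_force'],s['moment'])
```

```text
[  1  64  67  73 804] [272.20895522 336.01616915]
[114  64  14  43 488] [374.96721311 319.64754098]
[ 22  68  87  39 960] [313.58854167 327.25104167]
ring ctr tool [-1.         -0.17743469 -3.18927496]
ring ctr tool [ 0.         -0.17727167 -3.76063085]
[ -1.          -0.17179354 -29.03096109]
[-1.         -0.18413599 24.79371967]
[ -1.         -22.82323892  -3.15859164]
[-1.         22.95774071 -3.13810107]
[0.55415346 0.21339229 0.19      ]
9.475 [0.55441775 0.21250017 0.18990661] [-0.39933293  0.55002657 -2.26070099] [-0.01849807 -0.05436888 -0.00205546]
```

View pics/w5.png

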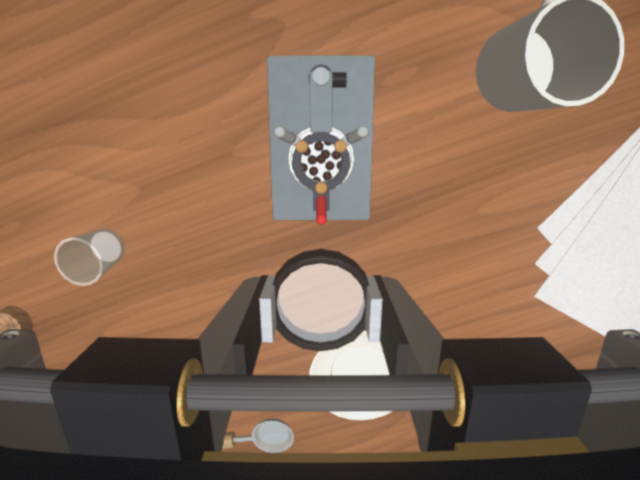

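View pics/c5.png

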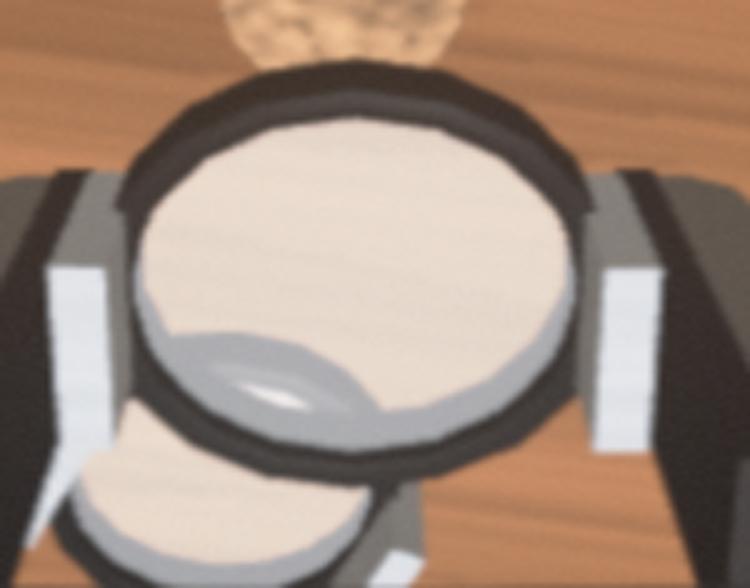

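Run:
```python
from h import *
import pickle
p=pickle.load(open('pics/w4.pkl','rb'))
pos=np.array([.5515,-.1623,.15]); T=Rdown(np.radians(100.4))
u=np.array([(48,267),(103,267),(112,445),(58,445),(603,267),(663,267),(652,452),(595,452)])
uv=np.c_[250+u[:,0]/5-.4,235+u[:,1]/4.2-.4]
Q=((plane(p,uv,.165)-pos)@T)*1000; print(Q.round(1)); print(Q[:4].mean(0),Q[4:].mean(0),Q.mean(0))
# stand in w5
p5=pickle.load(open('pics/w5.pkl','rb')); im=cv2.imread('pics/w5.png')
p,im=p5,im; hsv=cv2.cvtColor(im,cv2.COLOR_BGR2HSV)
x0,y0=260,45; sub=hsv[y0:230,x0:385]
m=((sub[...,0]>8)&(sub[...,0]<25)&(sub[...,1]>110)&(sub[...,2]>120)).astype(np.uint8); m[:,:22]=0;m[:,103:]=0;m[:30]=0;m[154:]=0
n,l,st,c=cv2.connectedComponentsWithStats(m)
px=[]
for i in range(1,n):
  if st[i,4]>30: print('pad',st[i],c[i]+[x0,y0]); px.append(c[i]+[x0,y0])
px=np.array(px); px=px[np.lexsort((px[:,0],px[:,1]>170))]
from scipy.optimize import least_squares
def pads(q):
    a=q[2]+np.radians([230,130,0]); return np.c_[q[0]+.02*np.cos(a),q[1]+.02*np.sin(a),np.full(3,q[3])]
o=least_squares(lambda q:(proj(p,pads(q))-px).ravel(),[.5,.235,-.34,.074]); print('pads',o.x[:2],np.degrees(o.x[2]),o.x[3],o.fun.round(2))
for h in (.062,.074,.086):
    o=least_squares(lambda q:(proj(p,pads([*q,h]))-px).ravel(),[.5,.235,-.34]); print(h,o.x[:2],np.degrees(o.x[2]),o.fun.round(2))
for n_,f in(('w5',None),):
    cv2.imwrite('pics/c6.png',cv2.resize(im[45:230,255:385],None,fx=4,fy=3.2,interpolation=cv2.INTER_CUBIC))
```

```text
[[-15.  -26.8 -11. ]
 [-15.  -22.  -11. ]
 [-15.  -22.1  10.4]
 [-15.  -27.   10.4]
 [-15.   21.8 -11. ]
 [-15.   27.1 -10.9]
 [-15.   27.3  11.3]
 [-15.   22.   11.3]]
[-15.         -24.47358403  -0.30195341] [-15.          24.54984458   0.16390832] [-15.           0.03813028  -0.06902254]
pad [ 36  96  12  12 103] [301.5631068 146.2038835]
pad [75 96 11 12 97] [339.86597938 146.11340206]
pad [ 56 137  11  11  98] [320.79591837 187.29591837]
pads [0.50057466 0.23165866] -19.27377031846515 0.05591526704204274 [-0.07  0.03  0.07  0.04  0.   -0.07]
0.062 [0.50018084 0.23179499] -19.273729512729638 [-0.49 -0.24  0.49 -0.24  0.    0.52]
0.074 [0.49940604 0.23206321] -19.27364931132646 [-1.36 -0.81  1.36 -0.82  0.    1.77]
0.086 [0.49863402 0.23233044] -19.27358974507586 [-2.32 -1.43  2.31 -1.44  0.01  3.13]
```

View pics/c6.png

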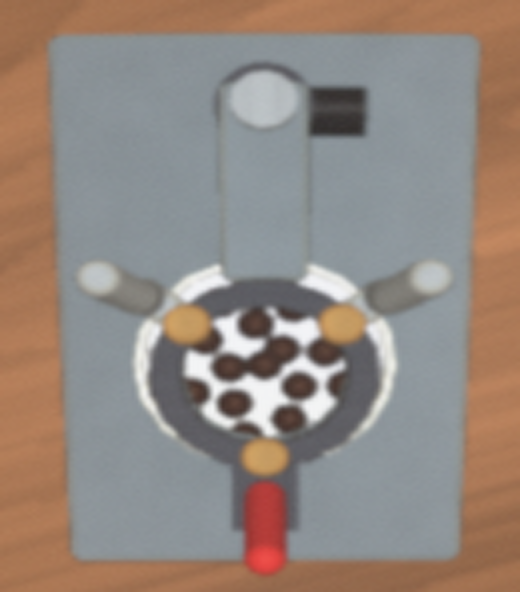

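```bash
cat > feel.py <<'E'
from h import *
def F(r,n=6,dt=.02):
    A=[]
    for _ in range(n):
        r.hold(dt); s=r.get_state(); A.append(np.r_[s['contact_force'],s['moment'],s['position']])
    return np.mean(A,0)
E
python3 - <<'E'
from feel import *
from workcell import r
a=np.radians(70.7); q=quat(a); S=np.array([.5002,.2319])
r.servo_line([*S,.19],velocity=.12,rot=q)
r.servo_line([*S,.150],velocity=.08); r.hold(.2)
b=F(r,15); np.save('base.npy',b); print(r.get_state()['time'],b.round(3))
snap(r,'w6'); snap(r,'scene3','scene')
E
```

```text
11.2 [ 0.066 -0.235 -1.502  0.01  -0.002  0.013  0.5    0.232  0.15 ]
```

View pics/w6.png

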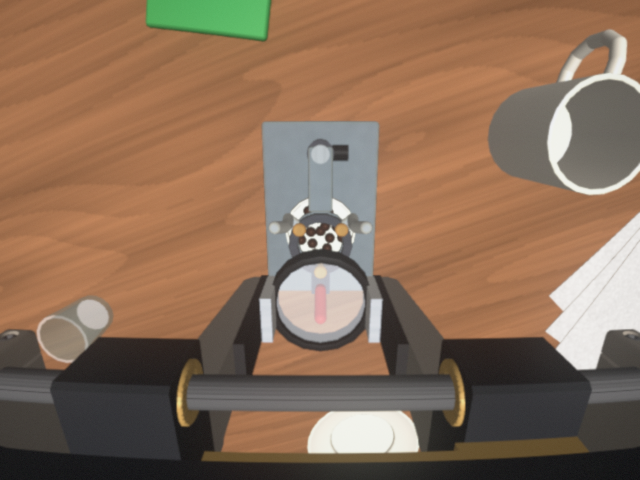

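The lens is centred over the stand, with the red prong and brass pads in line through the glass. Now I'll descend by feel.

Run:
```python
from feel import *
from workcell import r
b=np.load('base.npy'); S=np.array([.5002,.2319]); c,s_=np.cos(np.radians(-19.3)),np.sin(np.radians(-19.3))
z=.150; r.servo_line([*S,.130],velocity=.06); z=.130
while z>.070:
    z-=.002; r.servo_line([*S,z],velocity=.03); f=F(r,3,.015)-b
    fx=f[0]*c+f[1]*s_; fy=-f[0]*s_+f[1]*c
    if abs(f[2])>.6 or abs(fx)>1 or abs(fy)>1: print(round(z,4),'Fz %.2f fx %.2f fy %.2f'%(f[2],fx,fy),'M',f[3:6].round(3))
    if f[2]>2.0 or np.hypot(fx,fy)>4: break
print(z,r.get_state()['time'],r.get_state()['position'])
```

```text
0.122 Fz -0.85 fx -0.45 fy -0.15 M [ 0.022  0.    -0.02 ]
0.116 Fz -0.63 fx 0.14 fy -0.21 M [ 0.002  0.021 -0.033]
0.104 Fz -0.62 fx 0.08 fy -0.05 M [-0.026  0.005 -0.018]
0.092 Fz -0.51 fx -2.05 fy -0.11 M [ 0.069  0.321 -0.009]
0.09 Fz 0.32 fx -2.66 fy 0.47 M [0.209 0.487 0.001]
0.088 Fz -1.39 fx -4.30 fy -0.66 M [ 0.163  0.771 -0.018]
0.08799999999999997 18.0833 [0.49948406 0.23163275 0.08757147]
```

Run:
```python
from feel import *
from workcell import r
b=np.load('base.npy'); S=np.array([.5002,.2319]); c,s_=np.cos(np.radians(-19.3)),np.sin(np.radians(-19.3))
z=.088
while z>.066:
    z-=.001; r.servo_line([*S,z],velocity=.025); f=F(r,3,.015)-b
    fx=f[0]*c+f[1]*s_; fy=-f[0]*s_+f[1]*c
    print(round(z,4),'Fz %.2f fx %.2f fy %.2f'%(f[2],fx,fy),'M',f[3:6].round(3),f[8]+b[8])
    if f[2]>5.5 or np.hypot(fx,fy)>7: break
print(z,r.get_state()['time'])
```

```text
0.087 Fz -1.48 fx -4.58 fy -0.44 M [ 0.285  0.842 -0.021] 0.08681599365695325
0.086 Fz -1.41 fx -4.89 fy 0.66 M [ 0.301  0.838 -0.01 ] 0.08591611581316953
0.085 Fz -0.86 fx -4.70 fy 0.67 M [ 0.298  0.872 -0.008] 0.08492878968364492
0.084 Fz -1.02 fx -4.61 fy 0.56 M [ 0.344  0.885 -0.013] 0.08390307877599339
0.083 Fz -1.62 fx -5.07 fy 0.08 M [ 0.308  0.847 -0.014] 0.08289775727408252
0.082 Fz -1.31 fx -4.80 fy 0.85 M [ 0.313  0.864 -0.021] 0.08192218084072983
0.081 Fz -1.33 fx -5.11 fy 0.14 M [ 0.309  0.821 -0.007] 0.08091168459417869
0.08 Fz -1.32 fx -4.85 fy 0.39 M [ 0.332  0.814 -0.021] 0.07992113746314551
0.079 Fz -1.41 fx -5.65 fy 0.52 M [ 0.302  0.842 -0.014] 0.0789066054610114
0.078 Fz -1.28 fx -4.81 fy 0.71 M [ 0.339  0.827 -0.015] 0.07790071740009848
0.077 Fz -1.20 fx -4.46 fy 0.14 M [ 0.289  0.803 -0.008] 0.07691249063498731
0.076 Fz -1.24 fx -4.91 fy 0.78 M [0.342 0.792 0.009] 0.07593216817997274
0.075 Fz -2.93 fx -4.16 fy 0.19 M [ 0.27   0.752 -0.023] 0.07479679668334636
0.074 Fz -2.60 fx -3.39 fy 0.16 M [ 0.241  0.645 -0.018] 0.07395486211741936
0.073 Fz 1.89 fx -4.54 fy -0.34 M [ 0.107  0.73  -0.074] 0.07323780565404034
0.072 Fz 5.66 fx -4.03 fy -0.35 M [ 0.016  0.758 -0.027] 0.0722725432401843
0.07199999999999998 22.8833
```

Run:
```python
from feel import *
from workcell import r
b=np.load('base.npy'); S=np.array([.5002,.2319]); c,s_=np.cos(np.radians(-19.3)),np.sin(np.radians(-19.3))
z=.072
while z>.070:
    z-=.0004; r.servo_line([*S,z],velocity=.02); f=F(r,6,.015)-b
    fx=f[0]*c+f[1]*s_; fy=-f[0]*s_+f[1]*c
    print(round(z,4),'Fz %.2f fx %.2f fy %.2f'%(f[2],fx,fy),'M',f[3:6].round(3),f[8]+b[8])
    if f[2]>8: break
print(z,r.get_state()['time']); snap(r,'w7')
```

```text
0.0716 Fz 6.58 fx -4.12 fy -0.94 M [-0.006  0.769 -0.018] 0.07182841818803491
0.0712 Fz 7.80 fx -4.68 fy -1.17 M [-0.024  0.844 -0.03 ] 0.07149815233499887
0.0708 Fz 8.70 fx -5.00 fy -1.15 M [-0.05   0.859 -0.017] 0.07120284272251444
0.0708 23.9333
```

View pics/w7.png

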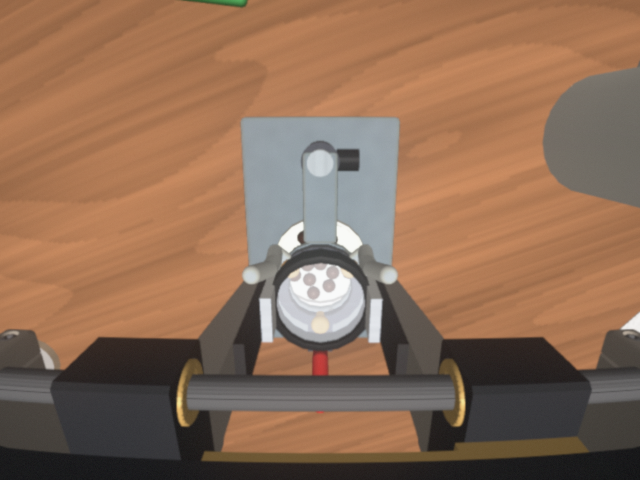

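Run:
```python
from feel import *
from workcell import r
b=np.load('base.npy'); S=np.array([.5002,.2319])
r.grip(.8); r.hold(.2); f=F(r,4)-b; print(r.get_state()['time'],r.get_state()['grip_width'],f.round(2)); snap(r,'w8')
```

```text
24.725 0.7990804348027816 [-0.59  0.53  1.44 -0.02  0.   -0.02 -0.   -0.   -0.08]
```

View pics/w8.png

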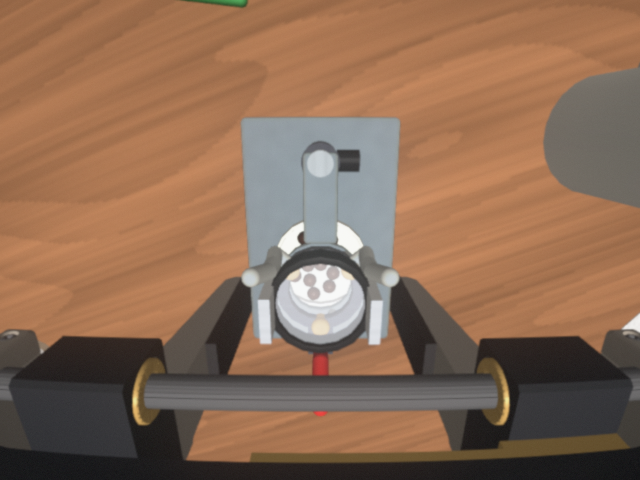

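Run:
```python
from feel import *
from workcell import r
S=np.array([.5002,.2319]); a=np.radians(70.7)
r.servo_line([*S,.15],velocity=.06); r.hold(.1); print((F(r,4)-np.load('base.npy'))[:3])
p=r.camera_params('wrist'); t=viewpose(p,[*S,.08],a,.19,(320,190)); r.servo_line(t,velocity=.12); p,im=snap(r,'w9'); snap(r,'scene4','scene')
u=proj(p,[*S,.075])[0].astype(int); print(u,r.get_state()['time'])
cv2.imwrite('pics/c9.png',cv2.resize(im[u[1]-85:u[1]+65,u[0]-80:u[0]+80],None,fx=4,fy=4,interpolation=cv2.INTER_CUBIC))
i=cv2.imread('pics/scene4.png');cv2.imwrite('pics/c10.png',cv2.resize(i[130:220,310:400],None,fx=6,fy=6,interpolation=cv2.INTER_CUBIC))
```

```text
[-0.18845134  0.040375    1.4630949 ]
[320 189] 27.125
```

View pics/c9.png

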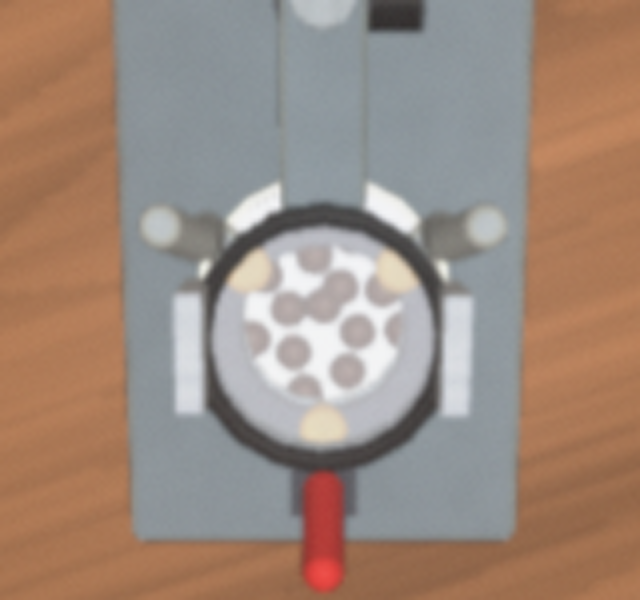

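View pics/c10.png

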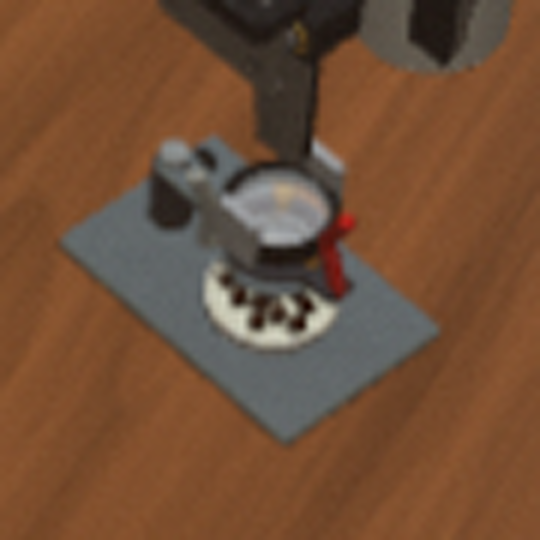

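View pics/scene4.png

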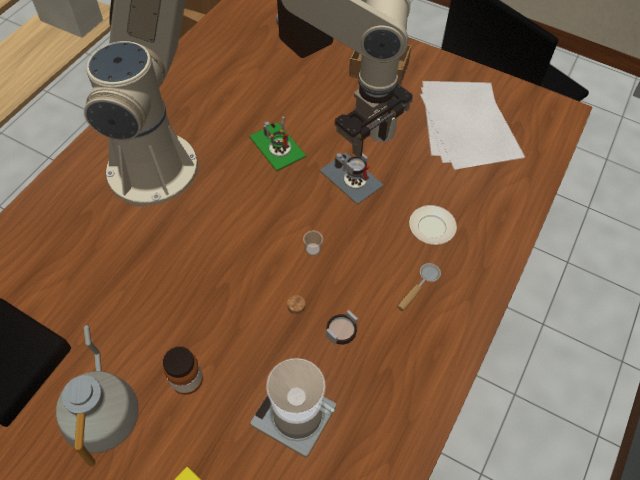

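```bash
python3 - <<'E'
from h import *
import pickle
S=np.array([.5002,.2319]); th=np.radians(-19.3); ex=np.array([np.cos(th),np.sin(th)])
for n in ('w1','w5','w9'):
    p=pickle.load(open(f'pics/{n}.pkl','rb')); im=cv2.imread(f'pics/{n}.png').astype(int)
    m=(im[...,2]-np.maximum(im[...,1],im[...,0])>70).astype(np.uint8)
    u=proj(p,[*(S+.035*ex),.08])[0].astype(int); m2=np.zeros_like(m); m2[u[1]-40:u[1]+40,u[0]-25:u[0]+25]=m[u[1]-40:u[1]+40,u[0]-25:u[0]+25]
    ys,xs=np.nonzero(m2); 
    for (x,y) in [(xs[ys<=ys.min()+1].mean(),ys.min()),(xs[ys>=ys.max()-1].mean(),ys.max())]:
        print(n,(x,y),[( round(h,4),round(1000*float((plane(p,[(x,y)],h)[0,:2]-S)@ex),1)) for h in (.0665,.0765,.0885,.1005)])
    print(' expected px: nose',proj(p,[*(S+.023*ex),.0765])[0].round(1),'cell edge top',proj(p,[*(S+.026*ex),.0745])[0].round(1))
E
python3 - <<'E'
import cv2
i=cv2.imread('pics/w9.png');cv2.imwrite('pics/c11.png',cv2.resize(i[200:255,290:350],None,fx=10,fy=10,interpolation=cv2.INTER_LANCZOS4))
E
```

```text
w1 (np.float64(315.5), np.int64(196)) [(0.0665, 25.5), (0.0765, 23.8), (0.0885, 21.8), (0.1005, 19.7)]
w1 (np.float64(315.3333333333333), np.int64(220)) [(0.0665, 48.7), (0.0765, 46.3), (0.0885, 43.4), (0.1005, 40.5)]
 expected px: nose [315.5 195.1] cell edge top [315.5 198. ]
w5 (np.float64(321.0), np.int64(196)) [(0.0665, 25.9), (0.0765, 24.2), (0.0885, 22.1), (0.1005, 20.0)]
w5 (np.float64(320.6923076923077), np.int64(224)) [(0.0665, 48.9), (0.0765, 46.3), (0.0885, 43.3), (0.1005, 40.2)]
 expected px: nose [320.9 194.5] cell edge top [320.9 197.9]
w9 (np.float64(320.5), np.int64(222)) [(0.0665, 27.6), (0.0765, 25.2), (0.0885, 22.2), (0.1005, 19.2)]
w9 (np.float64(320.5), np.int64(251)) [(0.0665, 52.4), (0.0765, 49.1), (0.0885, 45.0), (0.1005, 41.0)]
 expected px: nose [320.5 219.3] cell edge top [320.5 222.4]
```

View pics/c11.png

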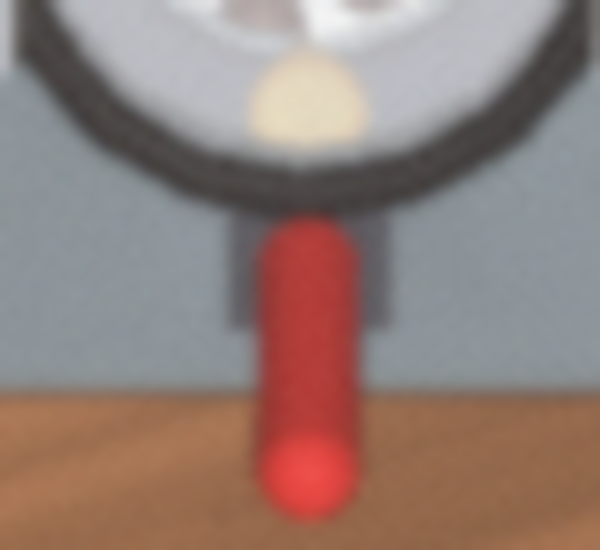

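Run:
```python
from h import *
import pickle
S=np.array([.5002,.2319]); th=np.radians(-19.3); ex=np.array([np.cos(th),np.sin(th)]); ey=np.array([-ex[1],ex[0]])
for n,ux in (('w1',315.5),('w5',320.8),('w9',320.5)):
    p=pickle.load(open(f'pics/{n}.pkl','rb')); im=cv2.imread(f'pics/{n}.png').astype(float)
    c=int(round(ux)); red=(im[...,2]-np.maximum(im[...,1],im[...,0]))[:,c-1:c+2].mean(1)
    y0=int(proj(p,[*(S+.024*ex),.0765])[0][1]); seg=red[y0-8:y0+14]; print(n,y0-8,seg.round(0).astype(int).tolist())
    lo,hi=np.median(red[y0-6:y0-2]),np.percentile(red[y0+2:y0+10],70); k=np.argmax(red[y0-5:]>(lo+hi)/2)+y0-5
    y=k-1+((lo+hi)/2-red[k-1])/(red[k]-red[k-1]); print(' edge row',y,[(h,round(1000*float((plane(p,[(ux,y)],h)[0,:2]-S)@ex),2)) for h in (.0725,.0765,.0805)])
p=pickle.load(open('pics/w9.pkl','rb')); im=cv2.imread('pics/w9.png'); g=cv2.cvtColor(im,cv2.COLOR_BGR2GRAY).astype(float)
# outer edge of cell: radial profile at cell-top plane
for h in (.0745,):
  pts=[]
  for ang in list(range(-60,-14,5))+list(range(15,61,5)):
    a=th+np.radians(ang); rr=np.arange(.018,.034,.0002)
    X=np.c_[S[0]+rr*np.cos(a),S[1]+rr*np.sin(a),np.full(len(rr),h)]; uv=proj(p,X).astype(np.float32)
    v=cv2.remap(g.astype(np.float32),uv[:,0].reshape(1,-1),uv[:,1].reshape(1,-1),cv2.INTER_CUBIC)[0]
    i=np.argmin(v); j=i+np.argmax(np.diff(v[i:i+30])); pts.append((ang,rr[j]*1000,rr[i]*1000))
  P=np.array(pts); print(P.round(1).tolist())
  xy=np.c_[P[:,1]*np.cos(np.radians(P[:,0])),P[:,1]*np.sin(np.radians(P[:,0]))]
  A=np.c_[2*xy,np.ones(len(xy))]; s=np.linalg.lstsq(A,(xy**2).sum(1),rcond=None)[0]; print('outer circle ctr (stand mm)',s[:2],np.sqrt(s[2]+s[0]**2+s[1]**2))
# tabs
u=np.array([(175,293),(203,293),(205,412),(178,412),(444,293),(471,293),(469,414),(443,414)])
uv=np.c_[240+u[:,0]/4-.4,104+u[:,1]/4-.4]
for h in (.0885,):
  W=plane(p,uv,h)[:,:2]-S; Q=np.c_[W@ex,W@ey]*1000; print(Q.round(1).tolist(),Q.mean(0))
```

```text
w1 188 [41, 41, 41, 42, 42, 39, 24, 32, 82, 109, 114, 116, 116, 115, 116, 116, 116, 116, 116, 116, 116, 116]
 edge row 195.93256578947367 [(0.0725, 24.45), (0.0765, 23.77), (0.0805, 23.08)]
w5 187 [41, 41, 42, 42, 43, 41, 28, 20, 56, 101, 116, 118, 118, 118, 117, 118, 118, 118, 118, 118, 119, 119]
 edge row 195.5300751879699 [(0.0725, 24.48), (0.0765, 23.8), (0.0805, 23.12)]
w9 212 [11, 11, 8, 1, -1, 2, 4, 5, 8, 38, 87, 111, 116, 116, 117, 117, 117, 117, 118, 118, 118, 118]
 edge row 221.428231292517 [(0.0725, 25.68), (0.0765, 24.69), (0.0805, 23.71)]
[[-60.0, 25.6, 24.4], [-55.0, 25.2, 24.2], [-50.0, 25.0, 24.2], [-45.0, 25.8, 24.4], [-40.0, 25.2, 24.4], [-35.0, 25.2, 24.0], [-30.0, 24.8, 24.0], [-25.0, 25.4, 24.2], [-20.0, 25.2, 24.2], [-15.0, 25.2, 24.0], [15.0, 24.8, 24.0], [20.0, 25.4, 23.8], [25.0, 24.6, 23.8], [30.0, 24.8, 23.8], [35.0, 25.2, 23.8], [40.0, 25.0, 23.8], [45.0, 24.8, 23.6], [50.0, 24.8, 23.6], [55.0, 25.0, 22.4], [60.0, 25.4, 22.2]]
outer circle ctr (stand mm) [-0.43091799 -0.22309125] 25.45451605297346
[[-11.4, -26.9], [-11.4, -21.8], [10.5, -21.9], [10.5, -26.9], [-11.4, 21.7], [-11.4, 26.6], [10.8, 26.9], [10.8, 22.1]] [-0.38780625 -0.02166685]
```

Run:
```python
from h import *
import pickle
S=np.array([.5002,.2319]); th=np.radians(-19.3); ex=np.array([np.cos(th),np.sin(th)]); ey=np.array([-ex[1],ex[0]])
p=pickle.load(open('pics/scene4.pkl','rb')); im=cv2.imread('pics/scene4.png')
big=cv2.resize(im[150:190,335:385],None,fx=14,fy=14,interpolation=cv2.INTER_CUBIC)
def pt(x,y,z): return [*(S+(x*ex+y*ey)/1000),z/1000]
def draw(P,col,closed=True):
    u=((proj(p,P)-[335,150]+.5)*14).astype(np.int32); cv2.polylines(big,[u],closed,col,1)
h=62.5
for sy in(-1,1): draw([pt(-11,sy*22,h+26),pt(11,sy*22,h+26),pt(11,sy*27,h+26),pt(-11,sy*27,h+26)],(0,255,0))
t=np.linspace(0,6.28,60)
draw([pt(26*np.cos(a),26*np.sin(a),h+12) for a in t],(255,255,0))
draw([pt(-90,-48,8),pt(-90,48,8),pt(60,48,8),pt(60,-48,8)],(255,0,255))
draw([pt(23,0,h+14),pt(42,0,h+38)],(0,255,255),False)
cv2.imwrite('pics/c12.png',big)
```

```text
(no output)
```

View pics/c12.png

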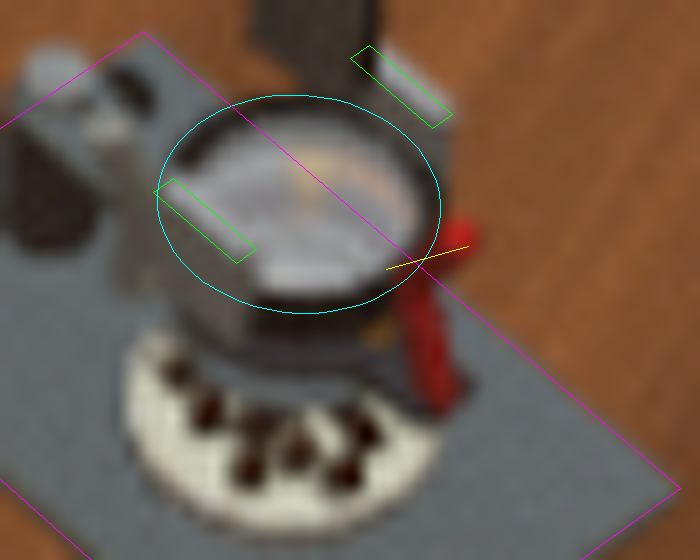

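Run:
```python
from h import *
from workcell import r
S=np.array([.5002,.2319,.075]); th=np.radians(-19.3); ex=np.array([np.cos(th),np.sin(th),0]); ey=np.array([-ex[1],ex[0],0])
Rt,ct=w['Rt'],w['ct']
for side in(-1,1):
 for az in (-40,-20,0,20,40):
  for el in (40,50):
   for D in (.30,.34):
    for up in (1,-1):
     e=np.radians(el); o=side*(ey*np.cos(np.radians(az))+ex*np.sin(np.radians(az)))
     d=np.cos(e)*o+np.sin(e)*np.array([0,0,1]); fwd=-d
     rt=np.cross(fwd,[0,0,1])*up; rt/=np.linalg.norm(rt); dn=np.cross(fwd,rt)
     R=np.array([rt,dn,fwd]); T=R.T@Rt; cam=S+d*D; tcp=cam-T@ct
     q=Ro.from_matrix(T).as_quat(); q=[q[3],q[0],q[1],q[2]]
     j=r.solve_ik(tcp,q)
     if j is not None: print(side,az,el,D,up,tcp.round(3),np.round(j,2))
print(r.get_state()['joint_positions'].round(2))
```

```text
-1 -40 40 0.3 1 [0.542 0.121 0.132] [-0.26  0.8   1.65  0.84  1.6  -1.03]
-1 -40 40 0.3 -1 [0.527 0.16  0.181] [-0.03  0.42  1.79  0.57  1.24  2.47]
-1 -40 40 0.34 1 [0.553 0.093 0.158] [-0.3   0.78  1.61  0.81  1.66 -1.  ]
-1 -40 40 0.34 -1 [0.538 0.132 0.207] [-0.08  0.41  1.74  0.54  1.31  2.47]
-1 -40 50 0.3 1 [0.538 0.132 0.152] [-0.21  0.67  1.7   0.78  1.49 -0.95]
-1 -40 50 0.3 -1 [0.52  0.179 0.193] [0.08 0.34 1.81 0.43 1.15 2.65]
-1 -40 50 0.34 1 [0.547 0.108 0.182] [-0.25  0.64  1.66  0.75  1.55 -0.92]
-1 -40 50 0.34 -1 [0.53  0.155 0.224] [0.04 0.32 1.77 0.41 1.22 2.65]
-1 -20 40 0.3 1 [0.502 0.114 0.132] [-0.38  0.69  1.96  1.04  1.39 -1.11]
-1 -20 40 0.3 -1 [0.501 0.155 0.181] [-0.07  0.3   1.98  0.69  1.04  2.64]
-1 -20 40 0.34 1 [0.502 0.083 0.158] [-0.44  0.65  1.93  0.99  1.44 -1.07]
-1 -20 40 0.34 -1 [0.502 0.125 0.207] [-0.13  0.27  1.95  0.66  1.11  2.64]
-1 -20 50 0.3 1 [0.501 0.126 0.152] [-0.31  0.54  1.99  0.97  1.27 -0.96]
-1 -20 50 0.3 -1 [0.501 0.175 0.193] [0.07 0.24 1.95 0.5  0.98 2.91]
-1 -20 50 0.34 1 [0.502 0.1   0.182] [-0.36  0.5   1.96  0.93  1.33 -
[... 3519 characters left out ...]
.88]
1 20 50 0.34 -1 [0.552 0.296 0.224] [ 0.56  0.58  1.34 -0.13  1.6   1.27]
1 40 40 0.3 1 [0.602 0.292 0.132] [ 0.48  1.23  0.67 -0.08  2.4  -1.65]
1 40 40 0.3 -1 [0.566 0.271 0.181] [ 0.47  0.74  1.22 -0.04  1.76  1.5 ]
1 40 40 0.34 1 [0.628 0.308 0.158] [ 0.48  1.28  0.5  -0.09  2.52 -1.67]
1 40 40 0.34 -1 [0.592 0.287 0.207] [ 0.47  0.77  1.11 -0.04  1.84  1.5 ]
1 40 50 0.3 1 [0.592 0.286 0.152] [ 0.47  1.07  0.84 -0.06  2.21 -1.64]
1 40 50 0.3 -1 [0.549 0.261 0.193] [ 0.46  0.59  1.4  -0.03  1.56  1.5 ]
1 40 50 0.34 1 [0.614 0.299 0.182] [ 0.48  1.1   0.72 -0.07  2.3  -1.65]
1 40 50 0.34 -1 [0.571 0.274 0.224] [ 0.46  0.61  1.3  -0.03  1.64  1.5 ]
[ 0.39  0.32  1.77  0.    1.05 -0.85]
```

Run:
```python
from h import *
from workcell import r
S=np.array([.5002,.2319,.075]); th=np.radians(-19.3); ex=np.array([np.cos(th),np.sin(th),0]); ey=np.array([-ex[1],ex[0],0])
Rt,ct=w['Rt'],w['ct']; e=np.radians(45); az=np.radians(-20); D=.33
o=-(ey*np.cos(az)+ex*np.sin(az)); d=np.cos(e)*o+np.sin(e)*np.array([0,0,1]); fwd=-d
rt=np.cross(fwd,[0,0,1]); rt/=np.linalg.norm(rt); R=np.array([rt,np.cross(fwd,rt),fwd]); T=R.T@Rt; tcp=S+d*D-T@ct
q=Ro.from_matrix(T).as_quat(); q=[q[3],q[0],q[1],q[2]]
s=r.get_state()['position']; r.servo_line([s[0],s[1]-.06,.25],velocity=.15); r.movep(tcp,q); r.hold(.1)
p,im=snap(r,'w10'); snap(r,'scene5','scene'); print(r.get_state()['time'],r.get_state()['contact_force'])
u=proj(p,S)[0].astype(int); print(u)
cv2.imwrite('pics/c13.png',cv2.resize(im[u[1]-60:u[1]+60,u[0]-65:u[0]+65],None,fx=5,fy=5,interpolation=cv2.INTER_CUBIC))
```

```text
28.9667 [-0.72065071  0.35286078  0.57914624]
[320 239]
```

View pics/c13.png

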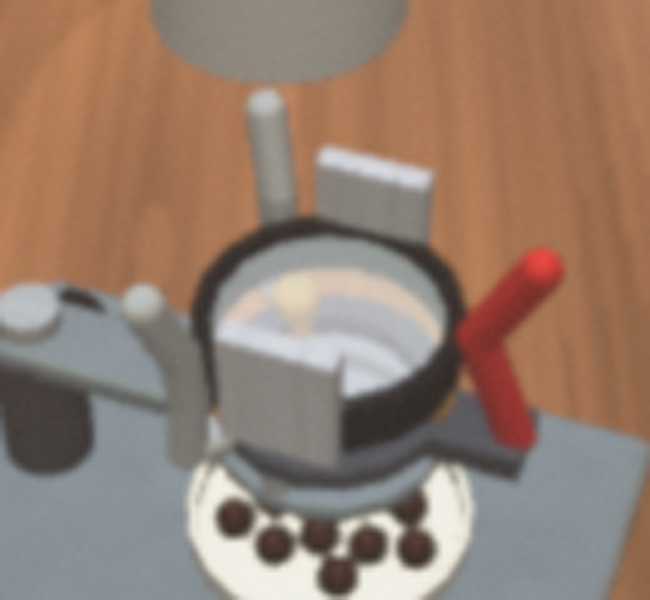

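View pics/scene5.png

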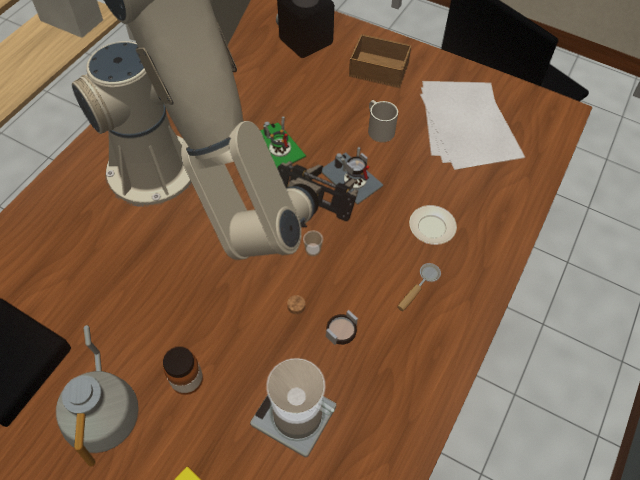

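Run:
```python
from h import *
import pickle
S=np.array([.5002,.2319]); th=np.radians(-19.3); ex=np.array([np.cos(th),np.sin(th)]); ey=np.array([-ex[1],ex[0]])
p=pickle.load(open('pics/w10.pkl','rb')); im=cv2.imread('pics/w10.png')
x0,y0=255,179; k=6
big=cv2.resize(im[y0:y0+100,x0:x0+130],None,fx=k,fy=k,interpolation=cv2.INTER_CUBIC)
def pt(x,y,z): return [*(S+((x-.4)*ex+y*ey)/1000),z/1000]
def draw(P,col,closed=True):
    u=((proj(p,P)-[x0,y0]+.5)*k).astype(np.int32); cv2.polylines(big,[u],closed,col,1)
h=62.5
for sy in(-1,1):
    draw([pt(-11,sy*22,h+26),pt(11,sy*22,h+26),pt(11,sy*27,h+26),pt(-11,sy*27,h+26)],(0,255,0))
draw([pt(-11,-27,h),pt(11,-27,h),pt(11,-27,h+26),pt(-11,-27,h+26)],(0,255,0))
t=np.linspace(0,6.28,60)
draw([pt(26*np.cos(a),26*np.sin(a),h+12) for a in t],(255,255,0))
cv2.imwrite('pics/c14.png',big)
```

```text
(no output)
```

View pics/c14.png

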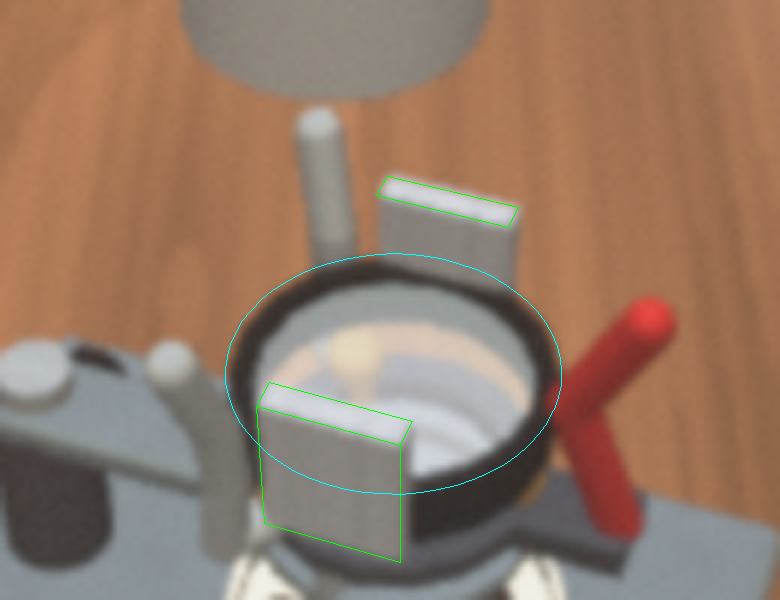

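The tab outlines match a level, fully seated lens, and the red nose hooks over the cell's rim. The robot is clear of everything, so I'm handing in.

Run:
```python
from workcell import r
r.sign_off(); print(r.get_state()['time'])
```

```text
the job is handed in; nothing more can be done
the job is handed in; nothing more can be done
```

The smaller lens is seated in the grey stand, level and held by all three prongs. I handed the job in at about 29 s of the 42 s allowed.

**What I did:** I gripped the lens by its tabs, lined it up over the stand with the wrist camera, and lowered it in small steps while reading the force. The red prong pushed sideways with about 5 N and snapped over the rim. The pads took the load at about 62.5 mm above the table, with a stiffness of about 4 N/mm. I pressed to 8.7 N, opened the jaws and backed away.

**Last checks:**
- **Seat:** in an oblique wrist view the tab outlines matched a level lens at that height to within about a pixel, and the red nose was over the rim.
- **Surroundings:** by eye in the scene picture, the bystanders are where they were. I did not measure them.
- **Robot:** the gripper was clear of everything at hand-in.

**Disagreements:**
- **Cameras:** the top and wrist cameras differed by 3–5 mm on absolute positions. I relied on the wrist camera.
- **Lens offset:** the lens measured about 0.4 mm toward the rod from my axis estimate.
- **Cell outline:** the cell's outline came out slightly smaller than drawn, about 25.5 mm radius instead of 26 mm.
- **Red prong:** its nose showed only about 1 mm of outward shift from the overhead view, less than its sideways force implied. The oblique view settled that it was hooked.

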